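# Line up the bathroom shelf by height

## Task

Tidy the bathroom shelf: stand the glass bottle, the swab case, the toothbrush cover and the cream jar from the counter upright on the four stone coasters, one in the middle of each, lined up by height with the shortest beside the ring holder, so that the rings stay in easy reach, and the tallest beside the soap dish. Set each down gently and let none tip over, and leave the ring holder and the soap dish where they stand.

Things in the scene. Friction and masses are not known exactly. Their poses are not given: they have to be found in the camera images.
- bottle_center (a point): Small empty amber glass bottle with a black screw cap: 98 mm tall in all, round body 38 mm across and straight up to 64 mm, cap 23 mm across; about 85 g. Given point: its centre, half-way up; z axis up. It starts upright on the counter (work surface, z = 0), which is free around it.
- swab_case_center (a point): Swab case of white plastic with a sliding lid, standing on end: a box 80 mm tall, 28 mm thick (its x axis) and 50 mm wide (its y axis); the lid with thumb ridges is the broad face at -x and stays shut; about 45 g. Given point: its centre, half-way up; z axis up. It starts upright on the counter (work surface, z = 0), which is free around it.
- brush_cover_center (a point): Toothbrush head cover of purple plastic with vent slots, standing on end: 61 mm tall, 26 mm thick (its x axis) and 32 mm wide (its y axis), top 7 mm drawn in by 3 mm a side; about 25 g. Given point: its centre, half-way up; z axis up. It starts upright on the counter (work surface, z = 0), which is free around it.
- jar_center (a point): Cream jar, shut: frosted glass foot 47 mm across, 26 mm high, under an aluminium lid 50 mm across, 16 mm high; 42 mm tall in all; about 110 g. Given point: its centre, half-way up; z axis up. It starts upright on the counter (work surface, z = 0), which is free around it.
- coaster_1: One of four alike flat round grey stone coasters, 62 mm across, 6 mm thick, fixed on the shelf in a row along y, about 85 mm apart; which number stands where in the row changes. Origin: centre of its underside, z up; yaw means nothing. The shelf is a clear silicone tray 505 mm long (y), 140 mm deep (x), its top 75 mm above the counter, with 8 mm lips at front and ends.
- coaster_2: One of four alike flat round grey stone coasters, 62 mm across, 6 mm thick, fixed on the shelf in a row along y, about 85 mm apart; which number stands where in the row changes. Origin: centre of its underside, z up; yaw means nothing. Its centre is about 65 mm from the shelf's front edge (robot side) and from the back flange (40 mm above the tray); the tiled wall behind rises 65 mm above the tray.
- coaster_3: One of four alike flat round grey stone coasters, 62 mm across, 6 mm thick, fixed on the shelf in a row along y, about 85 mm apart; which number stands where in the row changes. Origin: centre of its underside, z up; yaw means nothing.
- coaster_4: One of four alike flat round grey stone coasters, 62 mm across, 6 mm thick, fixed on the shelf in a row along y, about 85 mm apart; which number stands where in the row changes. Origin: centre of its underside, z up; yaw means nothing.
- ring_holder: Ring holder of white ceramic, a dish 64 mm across with a cone in the middle, 63 mm tall, loose (150 g). Stands at one end of the shelf, left or right, its centre about 90 mm from the nearest coaster's. Origin: centre of its underside.
- soap_dish: White ceramic soap dish with a bar of soap in it, 96 mm (x) by 60 mm (y), 26 mm tall, loose (250 g). Stands at the other end of the shelf, its centre about 90 mm from the nearest coaster's. Origin: centre of its underside.

How it is judged:
At the end, for the whole second after the job is handed in: All four stand upright (0.12 rad), released and at rest, each within 12 mm of the middle of its own coaster; from the ring holder on: cream jar, toothbrush cover, swab case, glass bottle. Ring holder and soap dish within 15 mm of where they stood ((horizontal distance between bottle_center and coaster_1 below 0.012 m or horizontal distance between bottle_center and coaster_2 below 0.012 m or horizontal distance between bottle_center and coaster_3 below 0.012 m or horizontal distance between bottle_center and coaster_4 below 0.012 m) and horizontal distance between bottle_center and ring_holder between 0.305 and 0.385 m and height (world z) of bottle_center between 0.125 and 0.135 m and angle between each of bottle_center, swab_case_center, brush_cover_center, jar_center's own z axis and vertical below 0.12 rad and linear speed of each of bottle, swab_case, brush_cover, jar below 0.02 m/s and (horizontal distance between swab_case_center and coaster_1 below 0.012 m or horizontal distance between swab_case_center and coaster_2 below 0.012 m or horizontal distance between swab_case_center and coaster_3 below 0.012 m or horizontal distance between swab_case_center and coaster_4 below 0.012 m) and horizontal distance between swab_case_center and ring_holder between 0.22 and 0.3 m and height (world z) of swab_case_center between 0.116 and 0.126 m and (horizontal distance between brush_cover_center and coaster_1 below 0.012 m or horizontal distance between brush_cover_center and coaster_2 below 0.012 m or horizontal distance between brush_cover_center and coaster_3 below 0.012 m or horizontal distance between brush_cover_center and coaster_4 below 0.012 m) and horizontal distance between brush_cover_center and ring_holder between 0.135 and 0.215 m and height (world z) of brush_cover_center between 0.1065 and 0.1165 m and (horizontal distance between jar_center and coaster_1 below 0.012 m or horizontal distance between jar_center and coaster_2 below 0.012 m or horizontal distance between jar_center and coaster_3 below 0.012 m or horizontal distance between jar_center and coaster_4 below 0.012 m) and horizontal distance between jar_center and ring_holder between 0.05 and 0.13 m and height (world z) of jar_center between 0.097 and 0.107 m); the robot touches nothing.
It fails at once if one of the four things tips over (leans more than about 50 degrees) (angle between any of bottle_center, swab_case_center, brush_cover_center, jar_center's own z axis and vertical above 0.9 rad).
It fails at once if one of the four things is dropped or thrown (faster than 0.7 m/s with no finger on it) ((contact force between bottle and the fingers below 0.01 N and linear speed of bottle above 0.7 m/s) or (contact force between swab_case and the fingers below 0.01 N and linear speed of swab_case above 0.7 m/s) or (contact force between brush_cover and the fingers below 0.01 N and linear speed of brush_cover above 0.7 m/s) or (contact force between jar and the fingers below 0.01 N and linear speed of jar above 0.7 m/s)).
It fails at once if the ring holder is moved more than 15 mm or tipped (distance of ring_holder from where it was at the start of the episode above 0.015 m or angle between ring_holder's own z axis and vertical above 0.3 rad).
It fails at once if the soap dish is moved more than 15 mm or tipped (distance of soap_dish from where it was at the start of the episode above 0.015 m or angle between soap_dish's own z axis and vertical above 0.3 rad).
It also fails if it takes over 96 s, if anything falls off the work surface, if the arm or the gripper's body presses on something with over 40 N, if the wrist force passes 120 N, or if a joint passes its speed limit or range.

## Robot

A 6-joint arm with a two-finger parallel gripper is mounted at the origin on the work surface. World frame = base frame: x ahead of the robot, y to its left, z up, the work surface at z = 0. Lengths are in m, angles in rad, forces in N, time in s.
With the tool pointing down it reaches from about 0.3 to 0.75 m from the base axis. Payload 8.5 kg.
Tool frame: the origin (TCP) lies midway between the tips of the shut fingers; the grasp point (between the pads) lies 19 mm behind it; z points along the fingers, y is the line along which they close (so a half turn about z gives the same grasp; the last joint's range is limited). The gripper opens to 85 mm and grips with 20 to 120 N. Pads are 22 mm wide; open, the fingers measure 114 mm over their backs; the gripper's body (76 mm by 85 mm) begins 54 mm behind the grasp point. The pads swing forward as they close: fully open they stand 13 mm farther back than shut.
Start: joints at [-1.44, 0.381, 1.297, -0, 1.464, -0.215], TCP at [0.186, -0.517, 0.231] pointing down, gripper open.
Joint ranges: [-3.11, 3.11], [-0.89, 2.33], [0.22, 2.48], [-1.42, 4.56], [0.17, 2.85], [-2.88, 2.88]. Speed limits (rad/s): [2.39, 2.39, 3.14, 3.14, 3.14, 3.14].

## Interface

Orientations are given as [roll, pitch, yaw] about the fixed x, y, z axes, in that order (R = Rz(yaw) Ry(pitch) Rx(roll)).
In Python, from bench import * gives the robot as it stands. The module is installed in compiled form; this text tells all that it offers.
- The arm moves only by the tool send_rows, never from a script. Its argument "series" is a list of rows, each an object with "hand": the opening in per cent of the stroke, from 0 (shut) to 100 (fully open); "xyz": the shift along the tool's x, y, z in mm, a list of three; "angular": the turn, a rotation vector about the tool's x, y, z in degrees, a list of three. A call has 1 to 5 rows; each row is the pose to reach, as a shift and turn from the pose commanded when the call began, along the tool's axes at that moment; what a row does not reach only later rows make up. A row lasts 1/12 s, in which the tool goes at most 41.7 mm and 7.16 degrees, less where a joint would pass 70% of its speed; a pose out of reach is approached as far as the arm can. A call with a gripper value outside its range is refused whole. The fingers move at their own pace and stop on an object; "force" is the grip in N (left out, the last holds). Time passes only in rows, so rows that repeat a pose let the fingers close. It gives the time, the measured TCP pose, the force, the opening and the grip force at its end, in the units of the state.
- observe(): the state, without advancing time (a new reading comes with each control period).
- get_image(name): name is "scene" or "top"; returns a dict with "pixels" (400x640x3 uint8, red, green, blue), "z_map" (400x640 float32, m along the optical axis (not along the pixel's ray), 0 where there is no reading), "intrinsics" (3x3 intrinsics, pixels), "T" (4x4, takes a point from camera to world coordinates). Camera axes: x right, y down, z forward; pixel columns grow to the right and rows downward; lengths in m; the calibration is good to about 2 mm. A picture is of the moment at which its call begins.
- finish_job(): hands the job in; it is judged then, once.
The state is a dict: "time_s": time; "joint_positions": joint angles; "qd": joint speeds; "joint_efforts": joint torques, N m; "position": TCP position; "orientation": TCP orientation; "wrist_force": force on the tool from outside, world axes, zero at the start; "torque": the same for the moment, N m; "finger_gap": opening from 0.0 (shut) to 1.0 (fully open); "grip_force": force on a finger pad.
Only numpy, scipy, OpenCV 4.12 (cv2) and the standard library are available. Lean on these libraries where they do the work, as an engineer would, in place of code of your own. Each camera call takes 0.05 s, during which the arm holds its last target. There are 200 camera calls.

## Working session

There is one attempt and no reset: what is moved stays moved. The work goes in short steps, Python scripts to look and compute and a tool call to move; the robot and the scene stay as the last step left them, time stands still between calls to the robot, and variables do not carry over. Pictures are saved under pics/ and viewed, at most 14 in all, crops included, and the job is handed in when it is done.

Besides the shell and the picture viewer there is one more tool, called after "Emit:" as name([rows], argument=value, ...), one row to a line, values as JSON. send_rows: Moves the arm, as the interface text tells. Its arguments: {"type":"object","properties":{"series":{"type":"array","items":{"type":"object","properties":{"hand":{"type":"number"},"xyz":{"type":"array","items":{"type":"number"}},"angular":{"type":"array","items":{"type":"number"}}}}},"force":{"type":"number"}},"required":["series"]}

```bash
mkdir -p pics
python3 - <<'E'
from bench import *
import cv2,numpy as np,pickle
s=observe();print({k:np.round(v,3).tolist() for k,v in s.items()})
for n in("scene","top"):
    d=get_image(n);cv2.imwrite(f"pics/{n}0.png",d["pixels"][:,:,::-1]);pickle.dump(d,open(f"{n}0.pkl","wb"))
    print(n,d["intrinsics"].tolist(),np.round(d["T"],4).tolist())
E
```

```text
{'time_s': 0.0, 'joint_positions': [-1.44, 0.381, 1.298, -0.0, 1.464, -0.215], 'qd': [0.0, -0.0, -0.0, 0.001, -0.0, -0.001], 'joint_efforts': [0.001, -44.847, -23.127, -0.0, 0.005, 0.0], 'position': [0.186, -0.517, 0.231], 'orientation': [-3.14, -0.0, 0.346], 'wrist_force': [-0.539, 0.315, -0.513], 'torque': [0.024, -0.02, -0.008], 'grip_force': 0.0, 'finger_gap': 1.004}
scene [[461.1992844699524, 0.0, 316.619486027632], [0.0, 461.1992844699524, 195.6884020359535], [0.0, 0.0, 1.0]] [[0.7134, 0.3952, -0.5786, 1.0626], [0.7007, -0.4102, 0.5837, -0.4849], [-0.0067, -0.8219, -0.5696, 0.6044], [0.0, 0.0, 0.0, 1.0]]
top [[514.8210008976442, 0.0, 314.53923363211055], [0.0, 514.8210008976442, 201.52427315770697], [0.0, 0.0, 1.0]] [[0.0978, -0.9703, 0.2212, 0.2839], [-0.9952, -0.0964, 0.0171, 0.0021], [0.0047, -0.2218, -0.9751, 1.291], [0.0, 0.0, 0.0, 1.0]]
```

View pics/scene0.png

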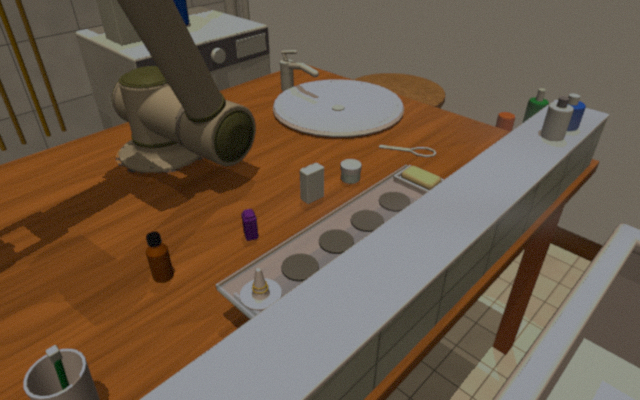

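View pics/top0.png

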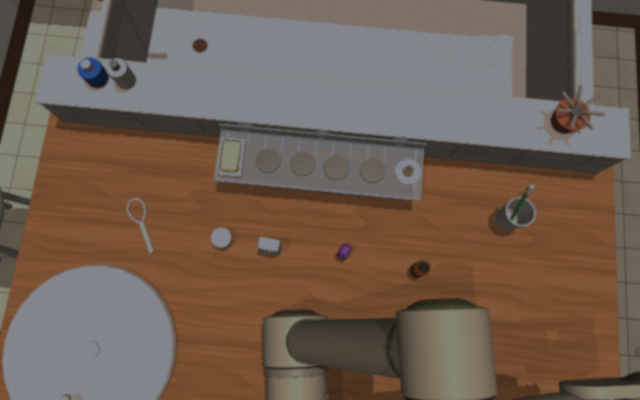

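The scene view shows the bottle at (158,258), cover (250,225), case (312,183) and jar (350,171). The ring holder is at (260,290) and the soap dish at (420,178). In the top view the coasters are at about (268,161), (302,164), (336,167) and (373,170), with the ring holder at the right end (-y) and the soap dish at the left end (+y).

```bash
cat > h.py <<'E'
import numpy as np,cv2,pickle
def cloud(d):
    z=d["z_map"];K=d["intrinsics"];v,u=np.mgrid[:400,:640]
    P=np.stack([(u-K[0,2])/K[0,0]*z,(v-K[1,2])/K[1,1]*z,z],-1)
    W=P@d["T"][:3,:3].T+d["T"][:3,3]; W[z<=0]=np.nan; return W
def ray(d,u,v,h):
    K=d["intrinsics"];r=d["T"][:3,:3]@np.array([(u-K[0,2])/K[0,0],(v-K[1,2])/K[1,1],1]);o=d["T"][:3,3]
    return o+r*(h-o[2])/r[2]
E
python3 - <<'E'
from h import *
for n in("top","scene"):
    d=pickle.load(open(n+"0.pkl","rb"));W=cloud(d)
    X,Y,Z=W[...,0],W[...,1],W[...,2]
    c=(X>.2)&(X<.55)&(Y>-.45)&(Y<.35)&(Z<.01);print(n,"counter z",np.nanmedian(Z[c]),np.nanstd(Z[c]))
    # counter objects
    lim=(X>.2)&(X<.47)&(Y>-.4)&(Y<.3)
    if n=="top": lim&=(np.mgrid[:400,:640][0]<285)
    m=(lim&(Z>.012)&(Z<.12)).astype(np.uint8)
    k,L,S,C=cv2.connectedComponentsWithStats(m)
    for i in range(1,k):
        if S[i,4]<40: continue
        q=W[L==i];zt=np.percentile(q[:,2],97);t=q[q[:,2]>zt-.006]
        r=cv2.minAreaRect(t[:,:2].astype(np.float32)*1000)
        print(n,S[i].tolist(),"ztop %.3f"%zt,"topmid",np.round((t.min(0)+t.max(0))/2,4)," ext",np.round(np.ptp(q,0),3),"rect",np.round(r[0],1),np.round(r[1],1),round(r[2],1))
    hsv=cv2.cvtColor(d["pixels"],cv2.COLOR_RGB2HSV)
    for cx in ([(268,161),(302,164),(336,167),(373,170),(408,172),(230,156)] if n=="top" else [(300,267),(336,241),(367,221),(395,202),(260,290),(421,178)]):
        print(cx,hsv[cx[1],cx[0]],np.round(W[cx[1],cx[0]],4))
d=pickle.load(open("top0.pkl","rb"))
a=cv2.resize(d["pixels"][115:290,195:445],(800,560),interpolation=cv2.INTER_CUBIC)
cv2.imwrite("pics/topz.png",a[:,:,::-1])
E
```

```text
top counter z 0.00017739758521551074 0.002620500282614595
top [211, 231, 21, 17, 302] ztop 0.047 topmid [0.4504 0.2439 0.0454]  ext [0.039 0.049 0.038] rect [450.4 243.9] [38.3 47.8] 0.5
top [257, 237, 25, 18, 334] ztop 0.084 topmid [0.4452 0.1219 0.0823]  ext [0.032 0.052 0.074] rect [445.4 122.3] [49.1 28.1] 83.6
top [337, 243, 15, 17, 161] ztop 0.064 topmid [ 0.4522 -0.0607  0.0623]  ext [0.035 0.032 0.051] rect [451.6 -60.6] [18.4 25.7] 64.2
top [410, 260, 20, 18, 265] ztop 0.100 topmid [ 0.426  -0.2445  0.0996]  ext [0.038 0.037 0.093] rect [ 426.7 -245.1] [20.8 22.8] 22.8
(268, 161) [ 17  41 100] [0.6479 0.1467 0.0829]
(302, 164) [ 19  40 103] [0.6494 0.0631 0.0802]
(336, 167) [ 18  41 106] [ 0.6503 -0.0205  0.0794]
(373, 170) [ 19  35 101] [ 0.6506 -0.1111  0.0827]
(408, 172) [21 74 90] [ 0.6465 -0.1925  0.1072]
(230, 156) [ 35  33 132] [0.6458 0.2373 0.1014]
scene counter z 0.00035498338554446063 0.0012163398801089069
scene [183, 130, 73, 36, 883] ztop 0.119 topmid [0.2524 0.0338 0.1165]  ext [0.104 0.149 0.058] rect [272.   16.8] [165.6  78.8] 64.2
scene [340, 159, 21, 21, 247] ztop 0.044 topmid [0.4512 0.2416 0.0424]  ext [0.038 0.051 0.034] rect [451.1 241.6] [37.3 50.9] 1.3
scene [300, 163, 24, 37, 752] ztop 0.081 topmid [0.4474 0.1193 0.0792]  ext [0.034 0.051 0.071] rect [447.2 119.9] [50.5 29.8] 83.7
scene [241, 209, 17, 28, 341] ztop 0.062 topmid [ 0.4536 -0.0629  0.0599]  ext [0.034 0.032 0.051] rect [453.6 -62.7] [19.9 25.2] 62.4
scene [146, 231, 27, 49, 900] ztop 0.099 topmid [ 0.4271 -0.2478  0.0968]  ext [0.033 0.037 0.089] rect [ 427.9 -247.5] [22.1 24.3] 34.3
(300, 267) [20 65 82] [ 0.6555 -0.114   0.0826]
(336, 241) [19 49 88] [ 0.6526 -0.0243  0.0812]
(367, 221) [15 52 88] [0.6554 0.0572 0.0813]
(395, 202) [19 55 88] [0.6572 0.1404 0.0824]
(260, 290) [ 15  72 106] [ 0.6626 -0.2022  0.101 ]
(421, 178) [ 32  90 148] [0.6603 0.2204 0.1023]
```

View pics/topz.png

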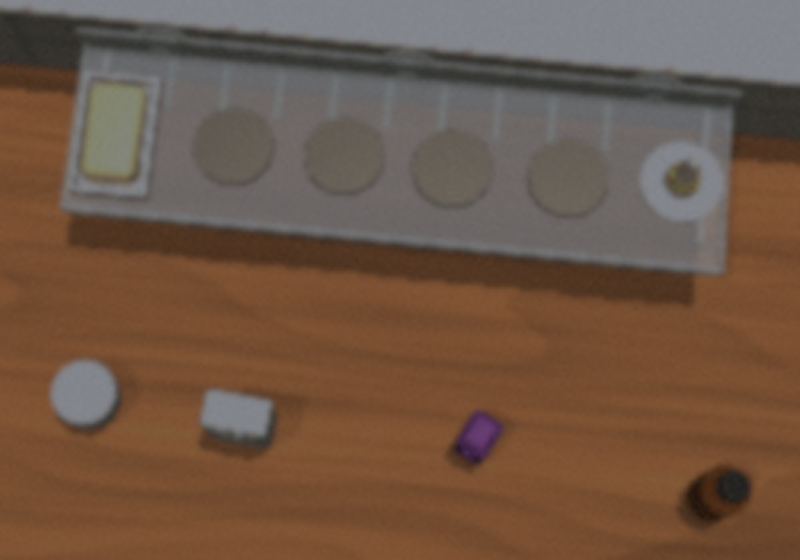

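The crop shows coasters at (233,146), (344,155), (452,168) and (567,177), and the jar lid at (85,394). The case is turned slightly, the purple cover is at about 60°, and the bottle cap is at (733,487). I'll refine the round things with colour masks in both views.

```bash
cat >> h.py <<'E'
def blob(d,u,v,h,r=22,tol=None):
    """colour blob (Lab, Otsu on distance to the seed colour) -> outline on plane h -> enclosing centre"""
    im=cv2.GaussianBlur(d["pixels"],(3,3),0);L=cv2.cvtColor(im,cv2.COLOR_RGB2LAB).astype(float)
    s=np.median(L[v-2:v+3,u-2:u+3].reshape(-1,3),0);D=np.linalg.norm(L-s,axis=2)
    w=np.clip(D[v-r:v+r,u-r:u+r]*4,0,255).astype(np.uint8)
    t=cv2.threshold(w,0,255,cv2.THRESH_OTSU)[0] if tol is None else tol*4
    m=(w<=t).astype(np.uint8);m=cv2.morphologyEx(m,cv2.MORPH_OPEN,np.ones((3,3),np.uint8))
    _,lab=cv2.connectedComponents(m);m=(lab==lab[r,r]).astype(np.uint8)
    c=max(cv2.findContours(m,cv2.RETR_EXTERNAL,cv2.CHAIN_APPROX_NONE)[0],key=cv2.contourArea).reshape(-1,2)+[u-r,v-r]
    P=np.array([ray(d,a,b,h)[:2] for a,b in c],np.float32)*1000
    e=cv2.fitEllipse(P);return np.round(e[0],1),np.round(e[1],1),t/4
E
python3 - <<'E'
from h import *
T={"top":[(268,161),(302,164),(336,167),(373,170)],"scene":[(395,202),(367,221),(336,241),(300,267)]}
for n in T:
    d=pickle.load(open(n+"0.pkl","rb"))
    for p in T[n]: print(n,"coaster",*blob(d,*p,.081))
    print("jar",*blob(d,*((221,237) if n=="top" else (350,165)),.042))
    print("cap",*blob(d,*((424,267) if n=="top" else (154,237)),.098,12))
    print("holder",ray(d,*((408,171) if n=="top" else (260,293)),.083))
E
```

```text
top coaster [649.1 147.7] [64.  65.6] 7.25
top coaster [650.7  62.9] [63.7 64.9] 6.25
top coaster [651.5 -20.5] [59.2 66.2] 5.5
top coaster [ 652.2 -110.3] [59.  64.8] 5.25
jar [456.  244.5] [46.2 47.7] 31.0
cap [ 419.1 -234.1] [33.2 48.1] 38.0
holder [ 0.65648034 -0.19631718  0.083     ]
scene coaster [652.2 142.3] [59.5 70.5] 27.5
scene coaster [652.8  58.1] [58.8 69.2] 27.25
scene coaster [651.9 -24.6] [59.4 67.7] 27.0
scene coaster [ 652.8 -113.5] [58.9 66.2] 26.25
jar [456.4 242.3] [46.3 47.2] 35.25
cap [ 439.2 -251.5] [21.5 43.3] 33.75
holder [ 0.65311769 -0.1960883   0.083     ]
```

Emit:
send_rows([
  {"hand":100,"xyz":[32,-17,0],"angular":[0,0,-7]},
  {"hand":100,"xyz":[64,-34,0],"angular":[0,0,-14]},
  {"hand":100,"xyz":[96,-51,0],"angular":[0,0,-21]},
  {"hand":100,"xyz":[128,-68,0],"angular":[0,0,-28]},
  {"hand":100,"xyz":[160,-85,0],"angular":[0,0,-35]},
], force=40)

```text
time_s: 0.52
position: [0.3089, -0.3817, 0.2311]
orientation: [-3.141, -0.0, 0.962]
wrist_force: [0.2, -1.2, 0.8]
finger_gap: 0.999
grip_force: 0.0
```

Emit:
send_rows([
  {"hand":100,"xyz":[0,0,0],"angular":[0,0,-7]},
  {"hand":100,"xyz":[0,0,0],"angular":[0,0,-14]},
  {"hand":100,"xyz":[0,0,0],"angular":[0,0,-21]},
  {"hand":100,"xyz":[0,0,0],"angular":[0,0,-28]},
  {"hand":100,"xyz":[0,0,0],"angular":[0,0,-35.2]},
])

```text
time_s: 0.93
position: [0.3082, -0.383, 0.231]
orientation: [-3.141, -0.001, 1.577]
wrist_force: [-0.1, -0.4, 0.9]
finger_gap: 0.999
grip_force: 0.0
```

Emit:
send_rows([
  {"hand":100,"xyz":[30,26,0],"angular":[0,0,0]},
  {"hand":100,"xyz":[60,52,0],"angular":[0,0,0]},
  {"hand":100,"xyz":[90,78,0],"angular":[0,0,0]},
  {"hand":100,"xyz":[120,104,0],"angular":[0,0,0]},
  {"hand":100,"xyz":[137,119,0],"angular":[0,0,0]},
])

```text
time_s: 1.35
position: [0.4287, -0.2433, 0.2312]
orientation: [3.142, -0.001, 1.572]
wrist_force: [0.3, -0.5, -0.2]
finger_gap: 1.005
grip_force: 0.0
```

Emit:
send_rows([
  {"hand":100,"xyz":[0,0,0],"angular":[0,0,0]},
  {"hand":100,"xyz":[0,0,25],"angular":[0,0,0]},
  {"hand":100,"xyz":[0,0,50],"angular":[0,0,0]},
  {"hand":100,"xyz":[0,0,75],"angular":[0,0,0]},
  {"hand":100,"xyz":[0,0,100],"angular":[0,0,0]},
])

```text
time_s: 1.77
position: [0.4268, -0.2465, 0.1301]
orientation: [-3.141, 0.0, 1.57]
wrist_force: [0.3, 0.5, -0.0]
finger_gap: 1.0
grip_force: 0.0
```

Right over the bottle. Next: descend to TCP z about 32 mm, close and lift a little.

Emit:
send_rows([
  {"hand":100,"xyz":[0,0,25],"angular":[0,0,0]},
  {"hand":100,"xyz":[0,0,50],"angular":[0,0,0]},
  {"hand":100,"xyz":[0,0,75],"angular":[0,0,0]},
  {"hand":100,"xyz":[0,0,98],"angular":[0,0,0]},
  {"hand":60,"xyz":[0,0,98],"angular":[0,0,0]},
])

```text
time_s: 2.18
position: [0.4253, -0.2453, 0.0298]
orientation: [-3.136, -0.005, 1.57]
wrist_force: [-1.0, 0.4, -0.8]
finger_gap: 0.883
grip_force: 0.0
```

Emit:
send_rows([
  {"hand":50,"xyz":[0,0,0],"angular":[0,0,0]},
  {"hand":45,"xyz":[0,0,0],"angular":[0,0,0]},
  {"hand":40,"xyz":[0,0,0],"angular":[0,0,0]},
  {"hand":30,"xyz":[0,0,0],"angular":[0,0,0]},
  {"hand":20,"xyz":[0,0,0],"angular":[0,0,0]},
])

```text
time_s: 2.6
position: [0.4277, -0.2469, 0.0349]
orientation: [3.14, 0.002, 1.571]
wrist_force: [-1.9, 0.5, 7.3]
finger_gap: 0.431
grip_force: 40.0
```

Emit:
send_rows([
  {"hand":20,"xyz":[0,0,0],"angular":[0,0,0]},
  {"hand":20,"xyz":[0,0,0],"angular":[0,0,0]},
  {"hand":20,"xyz":[0,0,0],"angular":[0,0,0]},
  {"hand":20,"xyz":[0,0,0],"angular":[0,0,0]},
])

```text
time_s: 2.93
position: [0.4277, -0.2469, 0.0349]
orientation: [3.14, 0.002, 1.571]
wrist_force: [-1.4, -0.2, 7.5]
finger_gap: 0.43
grip_force: 40.0
```

Emit:
send_rows([
  {"hand":20,"xyz":[0,0,-10],"angular":[0,0,0]},
  {"hand":20,"xyz":[0,0,-40],"angular":[0,0,0]},
  {"hand":20,"xyz":[0,0,-80],"angular":[0,0,0]},
  {"hand":20,"xyz":[0,0,-120],"angular":[0,0,0]},
  {"hand":20,"xyz":[0,0,-155],"angular":[0,0,0]},
])

```text
time_s: 3.35
position: [0.4271, -0.2461, 0.1916]
orientation: [3.14, 0.002, 1.57]
wrist_force: [0.3, -1.3, -0.9]
finger_gap: 0.436
grip_force: 40.5
```

Emit:
send_rows([
  {"hand":20,"xyz":[10,7,0],"angular":[0,0,0]},
  {"hand":20,"xyz":[35,22,0],"angular":[0,0,0]},
  {"hand":20,"xyz":[65,40,0],"angular":[0,0,0]},
  {"hand":20,"xyz":[95,57,0],"angular":[0,0,0]},
  {"hand":20,"xyz":[125,75,0],"angular":[0,0,0]},
])

```text
time_s: 3.77
position: [0.5026, -0.1199, 0.1893]
orientation: [3.14, 0.001, 1.57]
wrist_force: [0.8, -1.2, -1.5]
finger_gap: 0.429
grip_force: 40.5
```

Emit:
send_rows([
  {"hand":20,"xyz":[30,17,0],"angular":[0,0,0]},
  {"hand":20,"xyz":[60,34,0],"angular":[0,0,0]},
  {"hand":20,"xyz":[90,51,0],"angular":[0,0,0]},
  {"hand":20,"xyz":[120,68,0],"angular":[0,0,0]},
  {"hand":20,"xyz":[150,85,0],"angular":[0,0,0]},
])

```text
time_s: 4.18
position: [0.5878, 0.0304, 0.1892]
orientation: [3.141, 0.0, 1.571]
wrist_force: [0.9, 0.7, -2.0]
finger_gap: 0.429
grip_force: 40.5
```

Emit:
send_rows([
  {"hand":20,"xyz":[30,17,0],"angular":[0,0,0]},
  {"hand":20,"xyz":[60,34,0],"angular":[0,0,0]},
  {"hand":20,"xyz":[85,50,0],"angular":[0,0,0]},
  {"hand":20,"xyz":[105,58,0],"angular":[0,0,0]},
  {"hand":20,"xyz":[117,64,0],"angular":[0,0,0]},
])

```text
time_s: 4.6
position: [0.6517, 0.1482, 0.1887]
orientation: [3.141, -0.001, 1.572]
wrist_force: [-0.2, 0.2, -0.6]
finger_gap: 0.433
grip_force: 40.5
```

Emit:
send_rows([
  {"hand":20,"xyz":[0,0,5],"angular":[0,0,0]},
  {"hand":20,"xyz":[0,0,25],"angular":[0,0,0]},
  {"hand":20,"xyz":[0,0,45],"angular":[0,0,0]},
  {"hand":20,"xyz":[0,0,60],"angular":[0,0,0]},
  {"hand":20,"xyz":[0,0,67],"angular":[0,0,0]},
])

```text
time_s: 5.02
position: [0.6501, 0.1449, 0.1194]
orientation: [-3.138, 0.0, 1.57]
wrist_force: [0.1, -0.1, -1.0]
finger_gap: 0.432
grip_force: 40.5
```

Run:
```python
from bench import *
import cv2,numpy as np
d=get_image("scene");c=d["pixels"][110:310,220:480]
cv2.imwrite("pics/s1.png",cv2.resize(c,None,fx=3,fy=3,interpolation=cv2.INTER_CUBIC)[:,:,::-1])
s=observe();print(s["position"],s["wrist_force"])
```

```text
[0.65012736 0.14485608 0.11897658] [-0.27560738 -0.2772833  -2.05336082]
```

View pics/s1.png

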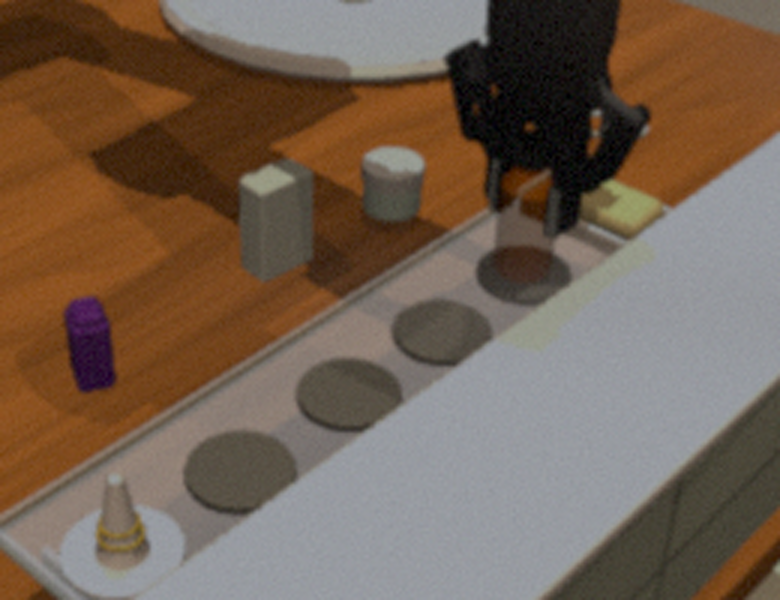

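The bottle hangs just over the far coaster, centred on it at about (525,275) in the crop. I'll lower it the last millimetres.

Emit:
send_rows([
  {"hand":20,"xyz":[0,0,1],"angular":[0,0,0]},
  {"hand":20,"xyz":[0,0,2],"angular":[0,0,0]},
  {"hand":20,"xyz":[0,0,3],"angular":[0,0,0]},
  {"hand":20,"xyz":[0,0,3.5],"angular":[0,0,0]},
  {"hand":20,"xyz":[0,0,3.5],"angular":[0,0,0]},
])

```text
time_s: 5.48
position: [0.6515, 0.1456, 0.1183]
orientation: [3.141, -0.0, 1.57]
wrist_force: [0.0, -0.5, -1.2]
finger_gap: 0.427
grip_force: 40.5
```

Emit:
send_rows([
  {"hand":20,"xyz":[0,0,1],"angular":[0,0,0]},
  {"hand":20,"xyz":[0,0,2],"angular":[0,0,0]},
  {"hand":20,"xyz":[0,0,2.5],"angular":[0,0,0]},
  {"hand":20,"xyz":[0,0,2.5],"angular":[0,0,0]},
])

```text
time_s: 5.82
position: [0.6515, 0.1457, 0.116]
orientation: [3.141, -0.0, 1.57]
wrist_force: [-1.4, 0.8, 4.5]
finger_gap: 0.432
grip_force: 40.9
```

Emit:
send_rows([
  {"hand":45,"xyz":[0,0,0],"angular":[0,0,0]},
  {"hand":50,"xyz":[0,0,0],"angular":[0,0,0]},
  {"hand":58,"xyz":[0,0,0],"angular":[0,0,0]},
  {"hand":66,"xyz":[0,0,0],"angular":[0,0,0]},
  {"hand":72,"xyz":[0,0,0],"angular":[0,0,0]},
])

```text
time_s: 6.23
position: [0.6514, 0.1456, 0.1152]
orientation: [-3.141, -0.0, 1.57]
wrist_force: [-0.2, -0.7, 0.1]
finger_gap: 0.716
grip_force: 0.0
```

Emit:
send_rows([
  {"hand":74,"xyz":[0,0,0],"angular":[0,0,0]},
  {"hand":74,"xyz":[0,0,-10],"angular":[0,0,0]},
  {"hand":74,"xyz":[0,0,-40],"angular":[0,0,0]},
  {"hand":74,"xyz":[0,0,-75],"angular":[0,0,0]},
  {"hand":74,"xyz":[0,0,-112],"angular":[0,0,0]},
])

```text
time_s: 6.65
position: [0.6509, 0.1456, 0.2289]
orientation: [-3.14, 0.0, 1.57]
wrist_force: [0.5, -0.4, 0.6]
finger_gap: 0.741
grip_force: 0.0
```

Emit:
send_rows([
  {"hand":80,"xyz":[-5,-40,0],"angular":[0,0,1.3]},
  {"hand":90,"xyz":[-10,-80,0],"angular":[0,0,2.6]},
  {"hand":100,"xyz":[-15,-120,0],"angular":[0,0,4]},
  {"hand":100,"xyz":[-20,-160,0],"angular":[0,0,5.2]},
  {"hand":100,"xyz":[-24.5,-200,0],"angular":[0,0,6.4]},
])

```text
time_s: 7.07
position: [0.4493, 0.121, 0.228]
orientation: [3.141, -0.0, 1.458]
wrist_force: [0.7, -0.2, 1.1]
finger_gap: 1.003
grip_force: 0.0
```

Emit:
send_rows([
  {"hand":100,"xyz":[0,-5,0],"angular":[0,0,0]},
  {"hand":100,"xyz":[0,-5,30],"angular":[0,0,0]},
  {"hand":100,"xyz":[0,-5,60],"angular":[0,0,0]},
  {"hand":100,"xyz":[0,-5,90],"angular":[0,0,0]},
  {"hand":100,"xyz":[0,-5,110],"angular":[0,0,0]},
])

```text
time_s: 7.48
position: [0.446, 0.1218, 0.116]
orientation: [-3.141, 0.0, 1.459]
wrist_force: [-1.6, -1.1, -0.7]
finger_gap: 0.999
grip_force: 0.0
```

Emit:
send_rows([
  {"hand":100,"xyz":[0,0,0],"angular":[0,0,0]},
  {"hand":100,"xyz":[0,0,0],"angular":[0,0,0]},
])

```text
time_s: 7.65
position: [0.4467, 0.1218, 0.1178]
orientation: [-3.141, 0.0, 1.459]
wrist_force: [-0.0, -0.3, -0.1]
finger_gap: 1.003
grip_force: 0.0
```

Run:
```python
from bench import *
from h import *
d=get_image("scene")
for y,x in((160,300),):pass
cv2.imwrite("pics/s2.png",cv2.resize(d["pixels"][110:310,220:480],None,fx=3,fy=3,interpolation=cv2.INTER_CUBIC)[:,:,::-1])
W=cloud(d);X,Y,Z=W[...,0],W[...,1],W[...,2]
m=(abs(X-.651)<.03)&(abs(Y-.145)<.03)&(Z>.09);q=W[m];print(np.percentile(q,[3,50,97],axis=0).round(4))
```

```text
[[0.6404 0.126  0.0935]
 [0.659  0.1342 0.1375]
 [0.6698 0.1525 0.1794]]
```

View pics/s2.png

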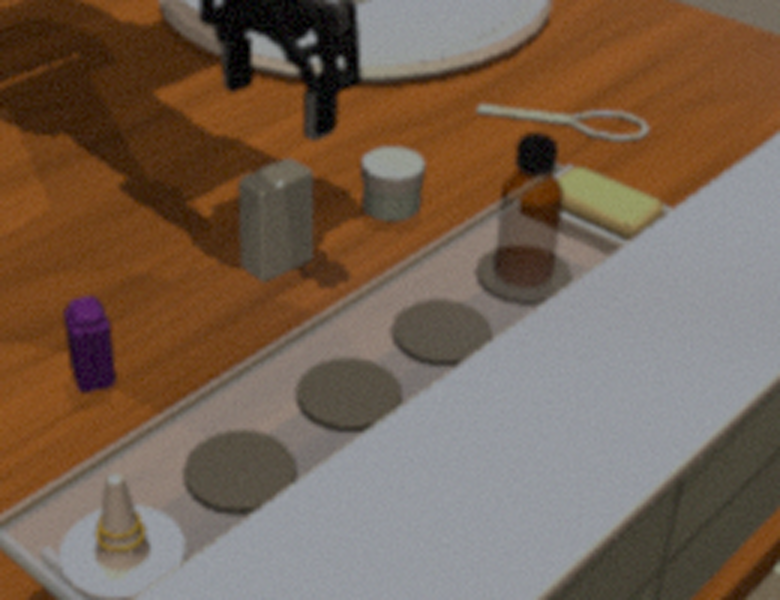

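The bottle stands upright at the middle of its coaster, at crop (527,275), and the gripper is over the case. Now the case grasp.

Emit:
send_rows([
  {"hand":100,"xyz":[0,0,25],"angular":[0,0,0]},
  {"hand":100,"xyz":[0,0,50],"angular":[0,0,0]},
  {"hand":100,"xyz":[0,0,75],"angular":[0,0,0]},
  {"hand":100,"xyz":[0,0,90],"angular":[0,0,0]},
  {"hand":70,"xyz":[0,0,90],"angular":[0,0,0]},
])

```text
time_s: 8.12
position: [0.4464, 0.1217, 0.0266]
orientation: [-3.14, 0.0, 1.459]
wrist_force: [-0.6, 1.0, 0.7]
finger_gap: 0.886
grip_force: 0.0
```

Emit:
send_rows([
  {"hand":50,"xyz":[0,0,0],"angular":[0,0,0]},
  {"hand":44,"xyz":[0,0,0],"angular":[0,0,0]},
  {"hand":38,"xyz":[0,0,0],"angular":[0,0,0]},
  {"hand":30,"xyz":[0,0,0],"angular":[0,0,0]},
  {"hand":15,"xyz":[0,0,0],"angular":[0,0,0]},
], force=30)

```text
time_s: 8.53
position: [0.4472, 0.1218, 0.0287]
orientation: [3.139, -0.0, 1.459]
wrist_force: [-0.2, 0.3, 6.9]
finger_gap: 0.323
grip_force: 29.5
```

Emit:
send_rows([
  {"hand":10,"xyz":[0,0,0],"angular":[0,0,0]},
  {"hand":10,"xyz":[0,0,0],"angular":[0,0,0]},
  {"hand":10,"xyz":[0,0,0],"angular":[0,0,0]},
])

```text
time_s: 8.78
position: [0.4472, 0.1218, 0.0287]
orientation: [3.139, -0.0, 1.459]
wrist_force: [-0.1, -0.1, 7.5]
finger_gap: 0.326
grip_force: 29.5
```

Emit:
send_rows([
  {"hand":10,"xyz":[0,0,-10],"angular":[0,0,0]},
  {"hand":10,"xyz":[0,0,-40],"angular":[0,0,-1]},
  {"hand":10,"xyz":[0,0,-75],"angular":[0,0,-3]},
  {"hand":10,"xyz":[0,0,-105],"angular":[0,0,-5]},
  {"hand":10,"xyz":[0,0,-130],"angular":[0,0,-6.4]},
])

```text
time_s: 9.2
position: [0.4466, 0.1218, 0.1603]
orientation: [3.139, -0.0, 1.572]
wrist_force: [0.4, 0.2, 0.3]
finger_gap: 0.32
grip_force: 29.7
```

Emit:
send_rows([
  {"hand":10,"xyz":[-6,10,0],"angular":[0,0,0]},
  {"hand":10,"xyz":[-16,40,0],"angular":[0,0,0]},
  {"hand":10,"xyz":[-26,70,0],"angular":[0,0,0]},
  {"hand":10,"xyz":[-36,100,0],"angular":[0,0,0]},
  {"hand":10,"xyz":[-46,130,0],"angular":[0,0,0]},
])

```text
time_s: 9.62
position: [0.5777, 0.075, 0.1575]
orientation: [3.141, 0.0, 1.57]
wrist_force: [0.7, 0.3, -0.6]
finger_gap: 0.324
grip_force: 29.8
```

Emit:
send_rows([
  {"hand":10,"xyz":[-6,25,0],"angular":[0,0,0]},
  {"hand":10,"xyz":[-12,50,0],"angular":[0,0,0]},
  {"hand":10,"xyz":[-15,68,0],"angular":[0,0,0]},
  {"hand":10,"xyz":[-15,74,0],"angular":[0,0,0]},
  {"hand":10,"xyz":[-15,74,5],"angular":[0,0,0]},
])

```text
time_s: 10.03
position: [0.6514, 0.0604, 0.1523]
orientation: [3.14, 0.0, 1.57]
wrist_force: [0.2, -0.2, 0.3]
finger_gap: 0.325
grip_force: 29.8
```

Emit:
send_rows([
  {"hand":10,"xyz":[0,0,8],"angular":[0,0,0]},
  {"hand":10,"xyz":[0,0,20],"angular":[0,0,0]},
  {"hand":10,"xyz":[0,0,30],"angular":[0,0,0]},
  {"hand":10,"xyz":[0,0,36],"angular":[0,0,0]},
  {"hand":10,"xyz":[0,0,38],"angular":[0,0,0]},
])

```text
time_s: 10.45
position: [0.6493, 0.061, 0.113]
orientation: [-3.139, -0.0, 1.571]
wrist_force: [-0.3, 0.9, 0.1]
finger_gap: 0.324
grip_force: 29.8
```

Emit:
send_rows([
  {"hand":10,"xyz":[0,0,1],"angular":[0,0,0]},
  {"hand":10,"xyz":[0,0,2],"angular":[0,0,0]},
  {"hand":10,"xyz":[0,0,3],"angular":[0,0,0]},
  {"hand":10,"xyz":[0,0,4],"angular":[0,0,0]},
  {"hand":10,"xyz":[0,0,4],"angular":[0,0,0]},
])

```text
time_s: 10.87
position: [0.6504, 0.0607, 0.1104]
orientation: [3.141, -0.0, 1.57]
wrist_force: [0.1, -0.8, -1.2]
finger_gap: 0.32
grip_force: 29.8
```

Emit:
send_rows([
  {"hand":10,"xyz":[0,0,1],"angular":[0,0,0]},
  {"hand":10,"xyz":[0,0,2],"angular":[0,0,0]},
  {"hand":10,"xyz":[0,0,2],"angular":[0,0,0]},
])

```text
time_s: 11.12
position: [0.6505, 0.0606, 0.1097]
orientation: [3.14, 0.0, 1.57]
wrist_force: [-3.6, -0.2, 7.8]
finger_gap: 0.328
grip_force: 30.7
```

Emit:
send_rows([
  {"hand":35,"xyz":[0,0,0],"angular":[0,0,0]},
  {"hand":38,"xyz":[0,0,0],"angular":[0,0,0]},
  {"hand":46,"xyz":[0,0,0],"angular":[0,0,0]},
  {"hand":56,"xyz":[0,0,0],"angular":[0,0,0]},
  {"hand":64,"xyz":[0,0,0],"angular":[0,0,0]},
])

```text
time_s: 11.53
position: [0.6503, 0.0607, 0.1081]
orientation: [-3.141, -0.0, 1.57]
wrist_force: [0.0, 0.3, -0.9]
finger_gap: 0.64
grip_force: 0.0
```

Emit:
send_rows([
  {"hand":66,"xyz":[0,0,0],"angular":[0,0,0]},
  {"hand":66,"xyz":[0,0,-10],"angular":[0,0,0]},
  {"hand":66,"xyz":[0,0,-40],"angular":[0,0,0]},
  {"hand":66,"xyz":[0,0,-75],"angular":[0,0,0]},
  {"hand":66,"xyz":[0,0,-105],"angular":[0,0,0]},
])

```text
time_s: 11.95
position: [0.6504, 0.0607, 0.2161]
orientation: [3.14, 0.0, 1.57]
wrist_force: [0.6, -0.9, -0.0]
finger_gap: 0.659
grip_force: 0.0
```

Emit:
send_rows([
  {"hand":75,"xyz":[-10,-18,0],"angular":[0,0,0]},
  {"hand":85,"xyz":[-25,-40,0],"angular":[0,0,0]},
  {"hand":95,"xyz":[-41,-67,0],"angular":[0,0,0]},
  {"hand":100,"xyz":[-56,-94,0],"angular":[0,0,0]},
  {"hand":100,"xyz":[-72,-120,0],"angular":[0,0,0]},
])

```text
time_s: 12.37
position: [0.5289, -0.0116, 0.2141]
orientation: [3.141, 0.0, 1.571]
wrist_force: [0.5, -0.8, -0.5]
finger_gap: 1.004
grip_force: 0.0
```

Emit:
send_rows([
  {"hand":100,"xyz":[-15,-25,0],"angular":[0,0,5]},
  {"hand":100,"xyz":[-30,-50,0],"angular":[0,0,10]},
  {"hand":100,"xyz":[-50,-78,0],"angular":[0,0,16]},
  {"hand":100,"xyz":[-50,-78,10],"angular":[0,0,22]},
  {"hand":100,"xyz":[-50,-78,30],"angular":[0,0,26.7]},
])

```text
time_s: 12.78
position: [0.4525, -0.0625, 0.1858]
orientation: [3.135, -0.0, 1.097]
wrist_force: [0.6, 0.2, 0.2]
finger_gap: 0.998
grip_force: 0.0
```

Emit:
send_rows([
  {"hand":100,"xyz":[0,0,30],"angular":[0,0,0]},
  {"hand":100,"xyz":[0,0,60],"angular":[0,0,0]},
  {"hand":100,"xyz":[0,0,80],"angular":[0,0,0]},
  {"hand":100,"xyz":[0,0,90],"angular":[0,0,0]},
  {"hand":100,"xyz":[0,0,90],"angular":[0,0,0]},
])

```text
time_s: 13.2
position: [0.4516, -0.061, 0.0921]
orientation: [-3.138, 0.0, 1.104]
wrist_force: [0.2, 0.0, 0.5]
finger_gap: 1.003
grip_force: 0.0
```

Run:
```python
from bench import *
from h import *
d=get_image("scene")
cv2.imwrite("pics/s3.png",cv2.resize(d["pixels"][130:310,200:460],None,fx=3,fy=3,interpolation=cv2.INTER_CUBIC)[:,:,::-1])
```

```text
(no output)
```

View pics/s3.png

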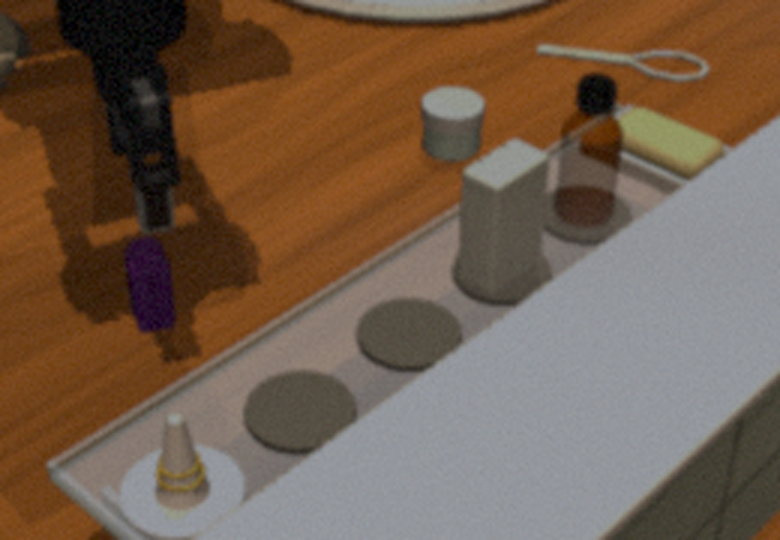

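The case stands on its coaster at crop (503,225), and the open fingers straddle the cover at (150,285).

Emit:
send_rows([
  {"hand":100,"xyz":[0,0,25],"angular":[0,0,0]},
  {"hand":100,"xyz":[0,0,50],"angular":[0,0,0]},
  {"hand":100,"xyz":[0,0,70],"angular":[0,0,0]},
  {"hand":100,"xyz":[0,0,80],"angular":[0,0,0]},
  {"hand":70,"xyz":[0,0,80],"angular":[0,0,0]},
])

```text
time_s: 13.67
position: [0.4523, -0.0612, 0.0129]
orientation: [-3.14, 0.0, 1.104]
wrist_force: [-0.7, 0.7, -0.4]
finger_gap: 0.884
grip_force: 0.0
```

Emit:
send_rows([
  {"hand":55,"xyz":[0,0,0],"angular":[0,0,0]},
  {"hand":47,"xyz":[0,0,0],"angular":[0,0,0]},
  {"hand":42,"xyz":[0,0,0],"angular":[0,0,0]},
  {"hand":36,"xyz":[0,0,0],"angular":[0,0,0]},
  {"hand":25,"xyz":[0,0,0],"angular":[0,0,0]},
], force=25)

```text
time_s: 14.08
position: [0.4529, -0.0614, 0.0144]
orientation: [3.139, -0.0, 1.104]
wrist_force: [-0.7, -0.1, 7.0]
finger_gap: 0.375
grip_force: 24.2
```

Emit:
send_rows([
  {"hand":15,"xyz":[0,0,0],"angular":[0,0,0]},
  {"hand":15,"xyz":[0,0,0],"angular":[0,0,0]},
  {"hand":15,"xyz":[0,0,0],"angular":[0,0,0]},
])

```text
time_s: 14.33
position: [0.4529, -0.0614, 0.0144]
orientation: [3.139, -0.0, 1.104]
wrist_force: [-0.2, -0.0, 6.7]
finger_gap: 0.376
grip_force: 24.2
```

Emit:
send_rows([
  {"hand":15,"xyz":[0,0,-10],"angular":[0,0,0]},
  {"hand":15,"xyz":[0,0,-40],"angular":[0,0,-6]},
  {"hand":15,"xyz":[0,0,-75],"angular":[0,0,-13]},
  {"hand":15,"xyz":[0,0,-110],"angular":[0,0,-20]},
  {"hand":15,"xyz":[0,0,-140],"angular":[0,0,-26.7]},
])

```text
time_s: 14.75
position: [0.4523, -0.0612, 0.1562]
orientation: [3.14, 0.001, 1.576]
wrist_force: [1.4, -0.0, -0.1]
finger_gap: 0.375
grip_force: 25.1
```

Emit:
send_rows([
  {"hand":15,"xyz":[2,10,0],"angular":[0,0,0]},
  {"hand":15,"xyz":[8,40,0],"angular":[0,0,0]},
  {"hand":15,"xyz":[14,70,0],"angular":[0,0,0]},
  {"hand":15,"xyz":[20,100,0],"angular":[0,0,0]},
  {"hand":15,"xyz":[26,130,0],"angular":[0,0,0]},
])

```text
time_s: 15.17
position: [0.5836, -0.0347, 0.1532]
orientation: [3.142, 0.0, 1.569]
wrist_force: [0.2, 0.2, 0.4]
finger_gap: 0.373
grip_force: 25.2
```

Emit:
send_rows([
  {"hand":15,"xyz":[5,25,0],"angular":[0,0,0]},
  {"hand":15,"xyz":[10,50,0],"angular":[0,0,0]},
  {"hand":15,"xyz":[13,64,0],"angular":[0,0,0]},
  {"hand":15,"xyz":[13,69,0],"angular":[0,0,0]},
  {"hand":15,"xyz":[13,69,5],"angular":[0,0,0]},
])

```text
time_s: 15.58
position: [0.6521, -0.0222, 0.1483]
orientation: [3.14, 0.0, 1.57]
wrist_force: [0.1, 0.1, -0.5]
finger_gap: 0.369
grip_force: 25.2
```

Emit:
send_rows([
  {"hand":15,"xyz":[0,0,8],"angular":[0,0,0]},
  {"hand":15,"xyz":[0,0,22],"angular":[0,0,0]},
  {"hand":15,"xyz":[0,0,36],"angular":[0,0,0]},
  {"hand":15,"xyz":[0,0,46],"angular":[0,0,0]},
  {"hand":15,"xyz":[0,0,49],"angular":[0,0,0]},
])

```text
time_s: 16.0
position: [0.6497, -0.0224, 0.0972]
orientation: [-3.138, -0.001, 1.57]
wrist_force: [-1.0, 0.5, -0.3]
finger_gap: 0.373
grip_force: 25.2
```

Emit:
send_rows([
  {"hand":15,"xyz":[0,0,1],"angular":[0,0,0]},
  {"hand":15,"xyz":[0,0,2],"angular":[0,0,0]},
  {"hand":15,"xyz":[0,0,3],"angular":[0,0,0]},
  {"hand":15,"xyz":[0,0,4],"angular":[0,0,0]},
  {"hand":15,"xyz":[0,0,4],"angular":[0,0,0]},
])

```text
time_s: 16.42
position: [0.6514, -0.0223, 0.0956]
orientation: [3.141, 0.0, 1.57]
wrist_force: [-0.0, 0.9, 0.1]
finger_gap: 0.371
grip_force: 25.2
```

Emit:
send_rows([
  {"hand":15,"xyz":[0,0,1],"angular":[0,0,0]},
  {"hand":15,"xyz":[0,0,1.5],"angular":[0,0,0]},
  {"hand":15,"xyz":[0,0,1.5],"angular":[0,0,0]},
])

```text
time_s: 16.67
position: [0.6515, -0.0223, 0.0955]
orientation: [3.14, 0.0, 1.57]
wrist_force: [-2.2, -0.2, 8.5]
finger_gap: 0.371
grip_force: 26.3
```

Emit:
send_rows([
  {"hand":39,"xyz":[0,0,0],"angular":[0,0,0]},
  {"hand":43,"xyz":[0,0,0],"angular":[0,0,0]},
  {"hand":50,"xyz":[0,0,0],"angular":[0,0,0]},
  {"hand":60,"xyz":[0,0,0],"angular":[0,0,0]},
  {"hand":66,"xyz":[0,0,0],"angular":[0,0,0]},
])

```text
time_s: 17.08
position: [0.6513, -0.0223, 0.0937]
orientation: [-3.141, -0.0, 1.57]
wrist_force: [0.2, -0.4, 0.2]
finger_gap: 0.659
grip_force: 0.0
```

Emit:
send_rows([
  {"hand":68,"xyz":[0,0,0],"angular":[0,0,0]},
  {"hand":68,"xyz":[0,0,-10],"angular":[0,0,0]},
  {"hand":68,"xyz":[0,0,-45],"angular":[0,0,0]},
  {"hand":68,"xyz":[0,0,-85],"angular":[0,0,0]},
  {"hand":68,"xyz":[0,0,-125],"angular":[0,0,0]},
])

```text
time_s: 17.5
position: [0.6509, -0.0222, 0.2209]
orientation: [-3.141, -0.0, 1.57]
wrist_force: [0.7, 0.2, 1.3]
finger_gap: 0.677
grip_force: 0.0
```

Emit:
send_rows([
  {"hand":75,"xyz":[25,-18,0],"angular":[0,0,0]},
  {"hand":85,"xyz":[55,-41,0],"angular":[0,0,0]},
  {"hand":95,"xyz":[85,-63,0],"angular":[0,0,0]},
  {"hand":100,"xyz":[115,-85,0],"angular":[0,0,0]},
  {"hand":100,"xyz":[145,-107,0],"angular":[0,0,0]},
])

```text
time_s: 17.92
position: [0.5431, 0.1238, 0.2197]
orientation: [3.141, -0.0, 1.57]
wrist_force: [0.4, -0.5, 0.2]
finger_gap: 1.001
grip_force: 0.0
```

Emit:
send_rows([
  {"hand":100,"xyz":[30,-22,0],"angular":[0,0,0]},
  {"hand":100,"xyz":[60,-44,0],"angular":[0,0,0]},
  {"hand":100,"xyz":[90,-66,0],"angular":[0,0,0]},
  {"hand":100,"xyz":[115,-82,0],"angular":[0,0,0]},
  {"hand":100,"xyz":[120.5,-88,0],"angular":[0,0,0]},
])

```text
time_s: 18.33
position: [0.4541, 0.2462, 0.2199]
orientation: [3.141, -0.001, 1.574]
wrist_force: [-0.1, -0.3, -0.0]
finger_gap: 0.997
grip_force: 0.0
```

Emit:
send_rows([
  {"hand":100,"xyz":[0,0,30],"angular":[0,0,0]},
  {"hand":100,"xyz":[0,0,65],"angular":[0,0,0]},
  {"hand":100,"xyz":[0,0,100],"angular":[0,0,0]},
  {"hand":100,"xyz":[0,0,130],"angular":[0,0,0]},
  {"hand":100,"xyz":[0,0,145],"angular":[0,0,0]},
])

```text
time_s: 18.75
position: [0.4555, 0.2425, 0.0712]
orientation: [-3.138, 0.001, 1.57]
wrist_force: [0.6, -0.1, -0.7]
finger_gap: 1.004
grip_force: 0.0
```

Run:
```python
from bench import *
from h import *
d=get_image("scene");s=observe();print(s["position"])
cv2.imwrite("pics/s4.png",cv2.resize(d["pixels"][110:310,200:460],None,fx=3,fy=3,interpolation=cv2.INTER_CUBIC)[:,:,::-1])
```

```text
[0.45488852 0.24232764 0.06983633]
```

View pics/s4.png

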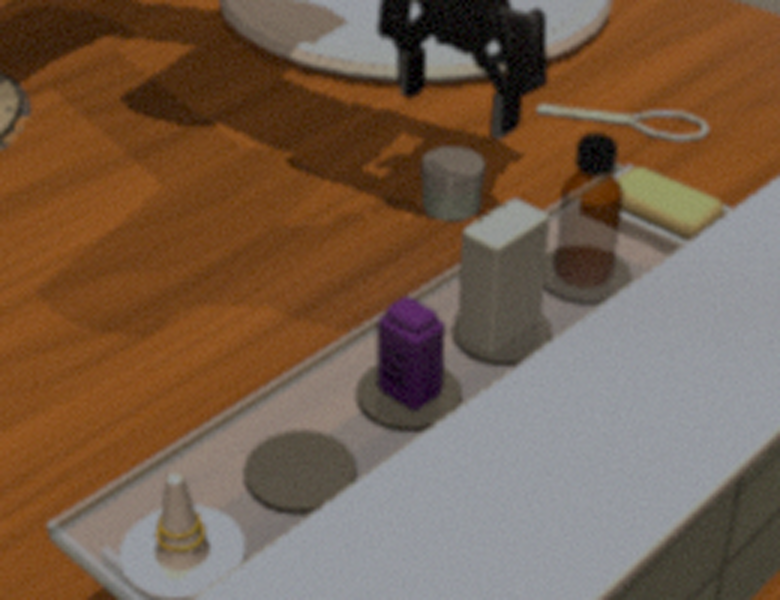

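The cover stands on its coaster at (410,360), and the fingers straddle the jar at (453,180).

Emit:
send_rows([
  {"hand":100,"xyz":[0,0,20],"angular":[0,0,0]},
  {"hand":100,"xyz":[0,0,40],"angular":[0,0,0]},
  {"hand":100,"xyz":[0,0,55],"angular":[0,0,0]},
  {"hand":100,"xyz":[0,0,64],"angular":[0,0,0]},
  {"hand":80,"xyz":[0,0,64],"angular":[0,0,0]},
])

```text
time_s: 19.22
position: [0.4565, 0.243, 0.0093]
orientation: [-3.14, 0.0, 1.57]
wrist_force: [-0.5, -1.0, -0.7]
finger_gap: 0.881
grip_force: 0.0
```

Emit:
send_rows([
  {"hand":70,"xyz":[0,0,0],"angular":[0,0,0]},
  {"hand":66,"xyz":[0,0,0],"angular":[0,0,0]},
  {"hand":62,"xyz":[0,0,0],"angular":[0,0,0]},
  {"hand":56,"xyz":[0,0,0],"angular":[0,0,0]},
  {"hand":45,"xyz":[0,0,0],"angular":[0,0,0]},
], force=40)

```text
time_s: 19.63
position: [0.4569, 0.2434, 0.0111]
orientation: [3.14, -0.0, 1.57]
wrist_force: [-1.2, -0.7, 7.8]
finger_gap: 0.572
grip_force: 40.2
```

Emit:
send_rows([
  {"hand":35,"xyz":[0,0,0],"angular":[0,0,0]},
  {"hand":35,"xyz":[0,0,0],"angular":[0,0,0]},
  {"hand":35,"xyz":[0,0,0],"angular":[0,0,0]},
])

```text
time_s: 19.88
position: [0.4569, 0.2434, 0.0112]
orientation: [3.14, -0.0, 1.57]
wrist_force: [-2.6, -0.7, 7.7]
finger_gap: 0.574
grip_force: 40.2
```

Emit:
send_rows([
  {"hand":35,"xyz":[0,0,-10],"angular":[0,0,0]},
  {"hand":35,"xyz":[0,0,-40],"angular":[0,0,0]},
  {"hand":35,"xyz":[0,0,-80],"angular":[0,0,0]},
  {"hand":35,"xyz":[0,0,-120],"angular":[0,0,0]},
  {"hand":35,"xyz":[0,0,-155],"angular":[0,0,0]},
])

```text
time_s: 20.3
position: [0.4562, 0.2433, 0.1683]
orientation: [3.14, -0.0, 1.571]
wrist_force: [0.8, 0.1, -0.1]
finger_gap: 0.571
grip_force: 41.9
```

Emit:
send_rows([
  {"hand":35,"xyz":[-10,3,-15],"angular":[0,0,0]},
  {"hand":35,"xyz":[-35,13,-30],"angular":[0,0,0]},
  {"hand":35,"xyz":[-65,27,-35],"angular":[0,0,0]},
  {"hand":35,"xyz":[-97,43,-35],"angular":[0,0,0]},
  {"hand":35,"xyz":[-130,60,-35],"angular":[0,0,0]},
])

```text
time_s: 20.72
position: [0.5165, 0.1121, 0.2015]
orientation: [3.14, -0.0, 1.571]
wrist_force: [1.1, 0.9, -2.2]
finger_gap: 0.571
grip_force: 41.9
```

Emit:
send_rows([
  {"hand":35,"xyz":[-30,16,0],"angular":[0,0,0]},
  {"hand":35,"xyz":[-60,32,0],"angular":[0,0,0]},
  {"hand":35,"xyz":[-90,48,0],"angular":[0,0,0]},
  {"hand":35,"xyz":[-120,64,0],"angular":[0,0,0]},
  {"hand":35,"xyz":[-150,80,0],"angular":[0,0,0]},
])

```text
time_s: 21.13
position: [0.5965, -0.0383, 0.2008]
orientation: [3.141, 0.0, 1.57]
wrist_force: [0.8, 0.2, -0.3]
finger_gap: 0.569
grip_force: 41.9
```

Emit:
send_rows([
  {"hand":35,"xyz":[-28,20,0],"angular":[0,0,0]},
  {"hand":35,"xyz":[-53,37,0],"angular":[0,0,0]},
  {"hand":35,"xyz":[-69,49,0],"angular":[0,0,0]},
  {"hand":35,"xyz":[-75,54.5,0],"angular":[0,0,0]},
  {"hand":35,"xyz":[-75,54.5,5],"angular":[0,0,0]},
])

```text
time_s: 21.55
position: [0.6515, -0.1131, 0.1956]
orientation: [3.14, 0.001, 1.569]
wrist_force: [0.4, 0.1, -0.5]
finger_gap: 0.569
grip_force: 41.9
```

Lower from TCP z 195 to about 97 mm, then touch down gently at about 92.

Emit:
send_rows([
  {"hand":35,"xyz":[0,0,15],"angular":[0,0,0]},
  {"hand":35,"xyz":[0,0,40],"angular":[0,0,0]},
  {"hand":35,"xyz":[0,0,70],"angular":[0,0,0]},
  {"hand":35,"xyz":[0,0,90],"angular":[0,0,0]},
  {"hand":35,"xyz":[0,0,98],"angular":[0,0,0]},
])

```text
time_s: 21.97
position: [0.6487, -0.1097, 0.0939]
orientation: [-3.136, -0.002, 1.572]
wrist_force: [-0.4, -0.1, -1.1]
finger_gap: 0.57
grip_force: 41.9
```

Emit:
send_rows([
  {"hand":35,"xyz":[0,0,1],"angular":[0,0,0]},
  {"hand":35,"xyz":[0,0,2],"angular":[0,0,0]},
  {"hand":35,"xyz":[0,0,3],"angular":[0,0,0]},
  {"hand":35,"xyz":[0,0,3],"angular":[0,0,0]},
])

```text
time_s: 22.3
position: [0.6513, -0.1117, 0.0953]
orientation: [3.139, 0.001, 1.571]
wrist_force: [-0.1, -0.8, -1.8]
finger_gap: 0.569
grip_force: 41.9
```

Emit:
send_rows([
  {"hand":35,"xyz":[0,0,1],"angular":[0,0,0]},
  {"hand":35,"xyz":[0,0,2],"angular":[0,0,0]},
  {"hand":35,"xyz":[0,0,3],"angular":[0,0,0]},
  {"hand":35,"xyz":[0,0,3],"angular":[0,0,0]},
])

```text
time_s: 22.63
position: [0.651, -0.112, 0.0922]
orientation: [3.14, 0.001, 1.57]
wrist_force: [-2.1, 0.3, 6.5]
finger_gap: 0.569
grip_force: 42.4
```

Emit:
send_rows([
  {"hand":58,"xyz":[0,0,0],"angular":[0,0,0]},
  {"hand":62,"xyz":[0,0,0],"angular":[0,0,0]},
  {"hand":68,"xyz":[0,0,0],"angular":[0,0,0]},
  {"hand":75,"xyz":[0,0,0],"angular":[0,0,0]},
  {"hand":80,"xyz":[0,0,0],"angular":[0,0,0]},
])

```text
time_s: 23.05
position: [0.6508, -0.1118, 0.0906]
orientation: [-3.141, -0.0, 1.57]
wrist_force: [-0.6, -0.6, 0.2]
finger_gap: 0.797
grip_force: 0.0
```

Emit:
send_rows([
  {"hand":80,"xyz":[0,0,0],"angular":[0,0,0]},
  {"hand":80,"xyz":[0,0,-10],"angular":[0,0,0]},
  {"hand":80,"xyz":[0,0,-45],"angular":[0,0,0]},
  {"hand":80,"xyz":[0,0,-85],"angular":[0,0,0]},
  {"hand":80,"xyz":[0,0,-125],"angular":[0,0,0]},
])

```text
time_s: 23.47
position: [0.6504, -0.1117, 0.2179]
orientation: [-3.141, -0.0, 1.57]
wrist_force: [0.8, 0.3, 0.9]
finger_gap: 0.797
grip_force: 0.0
```

Emit:
send_rows([
  {"hand":80,"xyz":[0,-40,0],"angular":[0,0,0]},
  {"hand":80,"xyz":[0,-80,0],"angular":[0,0,0]},
  {"hand":80,"xyz":[0,-120,0],"angular":[0,0,0]},
  {"hand":80,"xyz":[0,-160,0],"angular":[0,0,0]},
  {"hand":80,"xyz":[0,-200,0],"angular":[0,0,0]},
])

```text
time_s: 23.88
position: [0.4489, -0.1114, 0.2164]
orientation: [3.141, 0.001, 1.571]
wrist_force: [0.0, -0.6, 0.7]
finger_gap: 0.801
grip_force: 0.0
```

Emit:
send_rows([
  {"hand":80,"xyz":[0,-40,0],"angular":[0,0,0]},
  {"hand":80,"xyz":[0,-80,0],"angular":[0,0,0]},
  {"hand":80,"xyz":[0,-100,0],"angular":[0,0,0]},
  {"hand":80,"xyz":[0,-100,0],"angular":[0,0,0]},
  {"hand":80,"xyz":[0,-100,0],"angular":[0,0,0]},
])

```text
time_s: 24.3
position: [0.3506, -0.1119, 0.2168]
orientation: [3.14, 0.001, 1.569]
wrist_force: [-0.1, 1.1, 0.3]
finger_gap: 0.802
grip_force: 0.0
```

Run:
```python
from bench import *
from h import *
print(observe()["position"])
d=get_image("scene");t=get_image("top")
a=cv2.resize(d["pixels"][110:310,200:460],(520,400),interpolation=cv2.INTER_CUBIC);b=cv2.resize(t["pixels"][120:210,200:440],(533,200),interpolation=cv2.INTER_CUBIC)
b=b[:,:520];cv2.imwrite("pics/s5.png",np.vstack([a,b])[:,:,::-1])
for n,g in(("scene",d),("top",t)):
    W=cloud(g);X,Y,Z=W[...,0],W[...,1],W[...,2]
    for nm,y,h in(("bottle",.145,.179),("case",.0605,.161),("cover",-.0225,.142),("jar",-.112,.123)):
        q=W[(abs(X-.651)<.035)&(abs(Y-y)<.035)&(abs(Z-h)<.006)]
        print(n,nm,len(q),((q.min(0)+q.max(0))/2).round(4),np.ptp(q,0).round(3)) if len(q) else 0
```

```text
[ 0.35062365 -0.11191932  0.21684985]
scene bottle 102 [0.6527 0.1451 0.1772] [0.023 0.027 0.008]
scene case 307 [0.6515 0.0588 0.1591] [0.029 0.052 0.008]
scene cover 140 [ 0.6537 -0.0239  0.1399] [0.028 0.02  0.008]
scene jar 584 [ 0.6518 -0.1139  0.1213] [0.05  0.049 0.009]
top bottle 85 [0.6507 0.1461 0.1791] [0.021 0.023 0.012]
top case 264 [0.6491 0.0612 0.161 ] [0.032 0.05  0.012]
top cover 87 [ 0.6509 -0.0212  0.1418] [0.026 0.022 0.011]
top jar 332 [ 0.6508 -0.111   0.1227] [0.048 0.048 0.011]
```

View pics/s5.png

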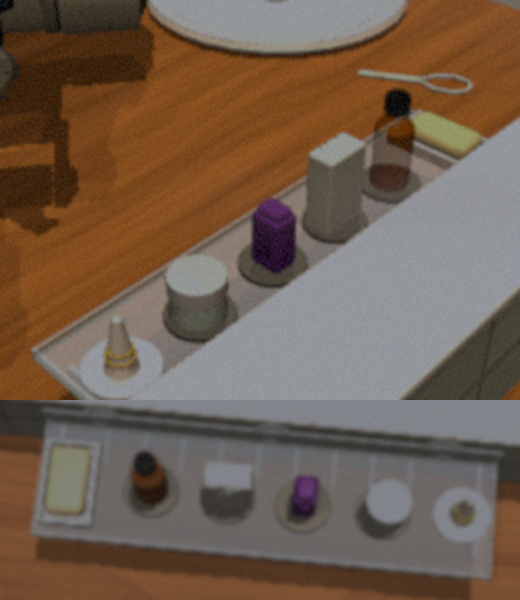

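All four stand upright at the right heights, each measured within about 3 mm of the middle of its coaster. The order is right, and the ring holder and soap dish have not moved. Handing in.

```bash
python3 -c "
from bench import *
print(finish_job())"
```

```text
the job is handed in; nothing more can be done
None
```

The job is handed in: from the ring holder to the soap dish, the cream jar, toothbrush cover, swab case and bottle stand upright on their coasters, each measured within about 3 mm of the middle; the hand-in call returned no verdict.

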